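# Set the fan speed, then hold the hold-to-run button half down

## Task

Get the test run of the bench fan going: first turn the pointer knob on the selector box to the three-dot mark so that it clicks in there, and only then push the palm button of the hold-to-run station straight down to half of its travel, where the groove round its stem is level with the top of the collar. Never push it on close to the bottom stop, and finish while still holding it at half travel with the fingers: do not let go. Leave the solder spool, the flux bottle and the screwdriver where they are.

Things in the scene. Friction and masses are not known exactly. Their poses are not given: they have to be found in the camera images.
- selector: Grey box 130 x 120 x 60 mm (x, y, height), fixed at a yaw within 0.4 rad, left or right of the station. Origin: centre of its underside, z up. One black knob, axis upright, 16 mm from the centre towards its -x (robot) side. Round the knob's +x side five marks, 0.5 rad apart; clockwise from above: a short cross bar (off), then radial rows of one, two, three, four black dots.
- dial_grip (a point): Point on the knob's axis, 90 mm above the table. The knob is a black disc 46 mm across with an upright grip bar on it, 40 mm long, 14 mm thick, 70 to 100 mm above the table: pinch the bar across its thickness. The frame turns with the knob: x lies along the bar and points where the pointer (nose and white line) points, z up.
- dial (a joint): Knob angle in rad, growing clockwise seen from above. Sprung detents (about 0.08 Nm) pull it to the nearest of 0 = bar (off), 0.5 = one dot, 1.0 = two dots, 1.5 = three dots, 2.0 = four dots; end stops just outside. At 0 the pointer points 1.0 rad anticlockwise of the box's +x axis. It starts at off, one or two dots.
- mark_3 (a point): Middle of the row of three dots, on the top plate, 45 mm from the knob's axis, 61 mm above the table.
- station: Hold-to-run station: grey box 110 x 110 x 44 mm with a dark steel collar (40 mm across, top 60 mm above the table) in the middle, out of which the palm button's stem rises; fixed to the table at any yaw within 0.4 rad. Origin at the centre of its underside, z up.
- palm_top (a point): Centre of the top face of the palm button, a black round head 50 mm across and 18 mm thick on a 22 mm steel stem; 109 mm above the table when free, goes down with the button. A black ring groove runs round the stem 15 mm above the collar's top when free.
- palm (a joint): How far the palm button is pressed straight down, in m: 0 = free, 0.015 = half travel (groove level with the collar's top), 0.030 = bottom stop. A spring drives it back up at once when let go: about 2 N at the start, 5.8 N at half travel, 9.5 N at the bottom.
- spool: Loose solder spool, about 70 x 55 x 44 mm, a bystander. Origin at the centre of its underside.
- flux: Loose flux bottle with a pointed cap, 41 mm across, 112 mm tall, a bystander. Origin at the centre of its underside.
- driver: Loose red-handled screwdriver, 188 mm long, 22 mm thick, lying on the table, a bystander. Origin at the middle of its underside.

How it is judged:
By the outcome, as a careful person would: the job done as asked, in the order asked, and still so for the second after the job is handed in, while the arm keeps its last pose, push and grip.
It also fails if it takes over 42 s, if anything falls off the work surface, if the arm or the gripper's body presses on something with over 40 N, if the wrist force passes 120 N, or if a joint passes its speed limit or range.

## Robot

A 6-joint arm with a two-finger parallel gripper is mounted at the origin on a cart in front of the work surface, level with it; the furniture and walls round the work are solid. World frame = base frame: x ahead of the robot, y to its left, z up, the work surface at z = 0. Lengths are in m, angles in rad, forces in N, time in s.
With the tool pointing down it reaches from about 0.35 to 0.85 m from the base axis. Payload 8.1 kg.
Tool frame: the origin (TCP) lies at the very end of the fingers, on their centre line; the grasp point (between the pads) lies 19 mm behind it; z points along the fingers, y is the line along which they close (so a half turn about z gives the same grasp; the last joint's range is limited). The gripper opens to 93 mm and grips with 3 to 60 N. Pads are 15 mm wide; open, the fingers measure 128 mm over their backs; the gripper's body (75 mm by 188 mm) begins 65 mm behind the grasp point.
Start: joints at [1.033, 0.13, 1.488, -0, 1.523, -0.085], TCP at [0.262, 0.54, 0.219] pointing down, gripper open.
Joint ranges: [-2.96, 2.96], [-0.89, 2.26], [0.02, 2.5], [-1.34, 4.48], [0, 2.73], [-2.66, 2.66]. Speed limits (rad/s): [2.39, 2.39, 2.79, 3.14, 3.14, 3.14].

## Interface

Orientations are given as a rotation vector (axis times angle).
In Python, from plant import monitor, eyes, ticket gives the robot as it stands.
- The arm moves only by the tool arm_command, never from a script. Its argument "deltas" is a list that holds one entry, the list of rows, each a list of 6 numbers: the shift along the world's x, y, z in cm, then the turn, a rotation vector about the world's x, y, z in degrees. In form: [[[tx, ty, tz, rx, ry, rz], ...]]. A call has 1 to 12 rows; each row shifts and turns the commanded pose from where the row before left it; what a row does not reach is not made up. A row lasts 1/12 s, in which the tool goes at most 41.7 mm and 7.16 degrees, less where a joint would pass 70% of its speed; a pose out of reach is approached as far as the arm can. A call is refused whole if a number of a shift passes 4.17 or a number of a turn 7.16, either way. A call with a gripper value outside its range is refused whole. "gripper" is the opening, from -1 (shut) to 1 (fully open), set as the call begins (left out, the last holds). The fingers move at their own pace and stop on an object; "squeeze" is the grip in N (left out, the last holds). Time passes only in rows, so rows that do not move let the fingers close. It gives the time, the measured TCP pose, the force, the opening and the grip force at its end, in the units of the state.
- monitor.read_state(): the state, without advancing time (a new reading comes with each control period).
- eyes.read_camera(name): name is "scene" or "side" or "wrist"; returns the picture (384x512x3 uint8, blue, green, red); there is no depth.
- eyes.camera_model(name): a dict with "fx", "fy", "cx", "cy" (pixels), "k1" (the pictures are not rectified: a ray, as slopes to the right and down, at radius r is drawn at 1 + k1 r^2 times it, then the intrinsics apply), "rvec" (rotation vector, rad) and "tvec" (3), from world to camera coordinates, as OpenCV has them. Camera axes: x right, y down, z forward; pixel columns grow to the right and rows downward; lengths in m; the calibration is good to about 2 mm. A picture is of the moment at which its call begins: read the wrist's pose just before it. camera_model takes no time and is no camera call; for the wrist camera it gives the pose at the moment of the call.
- ticket.close_job(): hands the job in; it is judged then, once.
The state is a dict: "t": time; "q": joint angles; "dq": joint speeds; "joint_torque": joint torques, N m; "tool_pos": TCP position; "orientation": TCP orientation; "force": force on the tool from outside, world axes, zero at the start; "wrist_torque": the same for the moment, N m; "opening": finger opening in m; "gripper_force": force on a finger pad.
Only numpy, scipy, OpenCV 4.12 (cv2) and the standard library are available. Lean on these libraries where they do the work, as an engineer would, in place of code of your own. Each camera call takes 0.05 s, during which the arm holds its last target. There are 200 camera calls.

## Working session

There is one attempt and no reset: what is moved stays moved. The work goes in short steps, Python scripts to look and compute and a tool call to move; the robot and the scene stay as the last step left them, time stands still between calls to the robot, and variables do not carry over. Pictures are saved under pics/ and viewed, at most 10 in all, crops included, and the job is handed in when it is done.

Besides the shell and the picture viewer there is one more tool, called after "Request:" by a JSON object that holds its "op" and its "data", one argument or row to a line. arm_command: Moves the arm, as the interface text tells. Its arguments: {"type":"object","properties":{"deltas":{"type":"array"},"gripper":{"type":"number"},"squeeze":{"type":"number"}},"required":["deltas"]}

```bash
mkdir -p pics
cat > h.py <<'E'
import numpy as np, cv2
from plant import monitor, eyes, ticket
def ray(m,uv):
    p=np.array([[(uv[0]-m["cx"])/m["fx"],(uv[1]-m["cy"])/m["fy"]]])
    d=p.copy()
    for _ in range(30): p=d/(1+m["k1"]*(p**2).sum())
    R=cv2.Rodrigues(np.array(m["rvec"],float))[0]; t=np.array(m["tvec"],float).ravel()
    return -R.T@t, R.T@np.array([p[0,0],p[0,1],1])
def onz(m,uv,z):
    o,d=ray(m,uv); return o+d*(z-o[2])/d[2]
def proj(m,P):
    R=cv2.Rodrigues(np.array(m["rvec"],float))[0]; c=R@np.array(P,float)+np.array(m["tvec"],float).ravel()
    p=c[:2]/c[2]; p=p*(1+m["k1"]*(p@p)); return np.array([p[0]*m["fx"]+m["cx"],p[1]*m["fy"]+m["cy"]])
def snap(n,f):
    m=eyes.camera_model(n); im=eyes.read_camera(n); cv2.imwrite("pics/"+f,im); return m,im
E
python3 - <<'E'
from h import *
s,a=snap("scene","s0.png"); d,b=snap("side","d0.png")
cv2.imwrite("pics/both.png",cv2.resize(np.vstack([a,b]),(400,600)))
for m in(s,d): print(ray(m,(256,192)),m["fx"],m["k1"])
print(monitor.read_state())
E
```

```text
(array([-0.02467927, -0.26663443,  0.62552921]), array([ 0.65284718,  0.44418244, -0.61366779])) 454.115711082301 -0.043305324852965434
(array([ 0.48333151, -0.59034094,  0.50605009]), array([ 0.07080319,  0.85601143, -0.51238235])) 396.92201392945196 -0.1294363169482734
{'t': 0.1, 'q': array([ 1.03256374e+00,  1.31092918e-01,  1.48917323e+00, -9.87302179e-06,
        1.52297180e+00, -8.54225137e-02]), 'dq': array([-0.00131196, -0.00212499, -0.00159745,  0.00123941, -0.00072883,
        0.00222992]), 'joint_torque': array([ 1.43626978e-03, -5.61345077e+01, -4.93094766e+01,  7.69972382e-02,
        2.93808512e-02, -6.16177999e-05]), 'tool_pos': array([0.26223148, 0.5390988 , 0.21768642]), 'orientation': array([-7.05099255e-01, -3.06093466e+00,  2.46416134e-03]), 'force': array([ 0.37939776, -0.73248377, -0.45052391]), 'wrist_torque': array([ 0.05273551,  0.01450821, -0.0630631 ]), 'gripper_force': 0.0, 'opening': 0.09326201747103119}
```

View pics/s0.png

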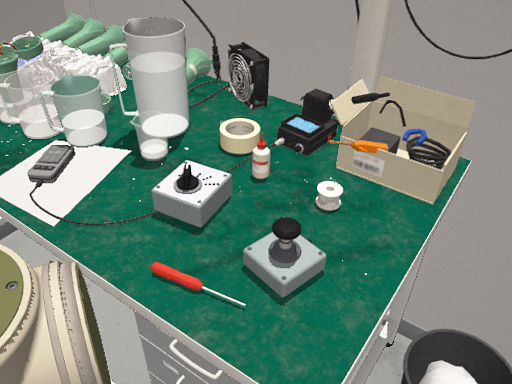

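View pics/d0.png

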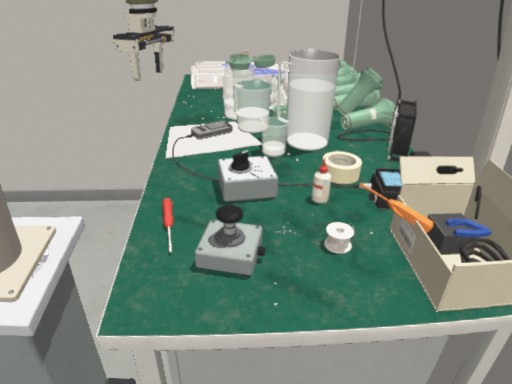

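The scene view shows the selector with its knob near (187,178) and the palm head near (287,229). The side view has them at (240,160) and (230,214). I'll zoom both.

Run:
```python
from h import *
a=cv2.imread("pics/s0.png"); b=cv2.imread("pics/d0.png")
c=lambda im,x,y,w=100,h=75: cv2.resize(im[y:y+h,x:x+w],(400,300),interpolation=cv2.INTER_CUBIC)
cv2.imwrite("pics/z.png",np.vstack([np.hstack([c(a,145,155),c(b,200,140)]),np.hstack([c(a,235,210),c(b,190,195)])]))
s=eyes.camera_model("scene"); d=eyes.camera_model("side")
# palm head: dark blob -> ray crossing
def blob(im,x0,y0,x1,y1,th=45):
    m=(im[y0:y1,x0:x1].max(2)<th).astype(np.uint8); n,l,st,ce=cv2.connectedComponentsWithStats(m)
    for i in range(1,n):
        if st[i,4]>30: print(st[i]+[x0,y0,0,0,0],ce[i]+[x0,y0])
blob(a,265,210,310,245); print(); blob(b,210,200,250,226);print();blob(a,165,155,215,200);print();blob(b,220,145,270,180)
```

```text
[272 218  29  23 393] [286.18320611 228.62086514]

[217 209  25  14 101] [226.12871287 217.84158416]

[177 165  21  25 293] [187.2116041 180.3105802]

[232 154  16  16 170] [239.54705882 161.60588235]
```

View pics/z.png

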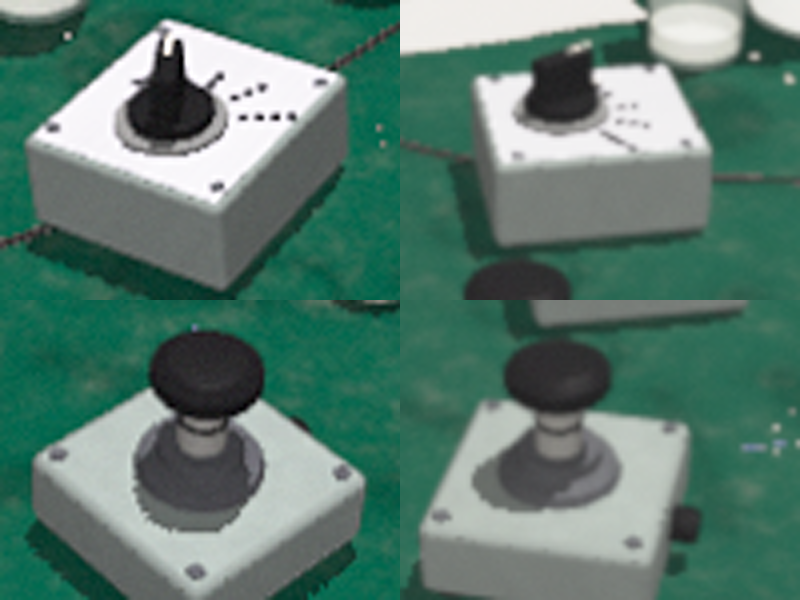

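The zoom shows selector plate corners, knob with its white nose towards the far corner (scene), and the free palm head. I'll measure those points.

```bash
cat > m1.py <<'E'
from h import *
s=eyes.camera_model("scene"); d=eyes.camera_model("side")
S=lambda x,y:(x/4+145-.4,y/4+155-.4); D=lambda x,y:((x-400)/4+200-.4,y/4+140-.4)
P=lambda x,y:(x/4+235-.4,(y-300)/4+210-.4); Q=lambda x,y:((x-400)/4+190-.4,(y-300)/4+195-.4)
def tri(u,v):
    o,a=ray(s,u);p,b=ray(d,v); a/=np.linalg.norm(a); b/=np.linalg.norm(b)
    k=np.linalg.lstsq(np.c_[a,-b],p-o,rcond=None)[0]; x,y=o+a*k[0],p+b*k[1]; return (x+y)/2,np.linalg.norm(x-y)
def rep(n,C):
    C=np.array(C)[:,:2]; (c,sz,_)=cv2.minAreaRect(C.astype(np.float32)); 
    print(n,"corners",C.round(4).tolist(),"mean",C.mean(0).round(4),"edges",[round(float(np.linalg.norm(C[i]-C[i-1])),4) for i in range(4)],
     "ang",[round(float(np.arctan2(*(C[i]-C[i-1])[::-1])),3) for i in range(4)])
rep("sel scene",[onz(s,S(*p),.06) for p in[(28,145),(218,210),(345,78),(165,20)]])
rep("sel side",[onz(d,D(*p),.06) for p in[(478,75),(490,163),(710,152),(668,67)]])
print("ring scene",onz(s,S(171,117),.062),"side",onz(d,D(561,107),.062))
print("nose tri",tri(S(172,40),D(583,47)), onz(s,S(172,40),.1),onz(d,D(583,47),.1))
for n,p in dict(d4=(267,118),d3=(250,93),d2=(215,80)).items(): print(n,onz(s,S(*p),.061))
for n,p in dict(a=(620,142),b=(633,124),c=(627,106)).items(): print(n,onz(d,D(*p),.061))
rep("st scene",[onz(s,P(*p),.044) for p in[(33,463),(195,590),(362,480),(195,365)]])
rep("st side",[onz(d,Q(*p),.044) for p in[(422,530),(665,560),(690,425),(480,400)]])
print("palm tri",tri(P(207,373),Q(557,375)),onz(s,P(207,373),.1),onz(d,Q(557,375),.1))
E
python3 m1.py
```

```text
sel scene corners [[0.4545, 0.3157], [0.4724, 0.2043], [0.5961, 0.2217], [0.5807, 0.3363]] mean [0.5259 0.2695] edges [0.1279, 0.1128, 0.125, 0.1156] ang [-2.979, -1.412, 0.14, 1.705]
sel side corners [[0.4621, 0.3247], [0.4704, 0.2092], [0.5989, 0.2191], [0.5847, 0.3338]] mean [0.529  0.2717] edges [0.1229, 0.1158, 0.1288, 0.1155] ang [-3.068, -1.499, 0.077, 1.694]
ring scene [0.51327448 0.27125373 0.062     ] side [0.51349601 0.27480771 0.062     ]
nose tri (array([0.52661389, 0.27878975, 0.1000864 ]), np.float64(0.0006240992345469679)) [0.52630036 0.27849792 0.1       ] [0.52678432 0.27964152 0.1       ]
d4 [0.54296634 0.23170171 0.061     ]
d3 [0.55462437 0.25287778 0.061     ]
d2 [0.5526181  0.27538776 0.061     ]
a [0.54682412 0.23082246 0.061     ]
b [0.5561375  0.25335637 0.061     ]
c [0.55416167 0.27714581 0.061     ]
st scene corners [[0.4407, 0.0756], [0.4208, -0.0227], [0.5182, -0.0489], [0.5388, 0.0519]] mean [0.4796 0.014 ] edges [0.1009, 0.1003, 0.1009, 0.1029] ang [2.905, -1.771, -0.263, 1.37]
st side corners [[0.4223, -0.0275], [0.531, -0.0517], [0.5504, 0.0501], [0.4454, 0.075]] mean [0.4873 0.0115] edges [0.1051, 0.1114, 0.1036, 0.1079] ang [-1.793, -0.219, 1.383, 2.908]
palm tri (array([0.48453526, 0.01509952, 0.09874744]), np.float64(0.00017178106660403045)) [0.48322291 0.01435448 0.1       ] [0.48457306 0.01337203 0.1       ]
```

Run:
```python
from h import *
s=eyes.camera_model("scene"); d=eyes.camera_model("side")
for n,p in dict(jugL=(140,130),jugR=(185,130),smallcup=(153,158),mugnear=(84,143),mugR=(104,132),flux=(261,178),spool=(329,207),driverH=(160,270),driverT=(243,304)).items(): print(n,onz(s,p,0.).round(3))
for n,p in dict(jug=(309,147),small=(274,153),mug=(254,129),flux=(320,201)).items(): print("side",n,onz(d,p,0.).round(3))
st=monitor.read_state();R=cv2.Rodrigues(st["orientation"])[0];print(R.round(3).tolist())
```

```text
jugL [0.679 0.598 0.   ]
jugR [0.751 0.499 0.   ]
smallcup [0.602 0.471 0.   ]
mugnear [0.546 0.666 0.   ]
mugR [0.614 0.668 0.   ]
flux [0.691 0.207 0.   ]
spool [0.691 0.029 0.   ]
driverH [0.345 0.194 0.   ]
driverT [0.373 0.025 0.   ]
side jug [0.737 0.523 0.   ]
side small [0.623 0.481 0.   ]
side mug [0.575 0.673 0.   ]
side flux [0.705 0.208 0.   ]
[[-0.899, 0.437, -0.001], [0.437, 0.899, -0.001], [0.0, -0.002, -1.0]]
```

Request:
{"op": "arm_command", "data": {
  "deltas": [
    [[2.1, -2.23, -0.4, 0, 0, 5.1], [2.1, -2.23, -0.4, 0, 0, 5.1], [2.1, -2.23, -0.4, 0, 0, 5.1], [2.1, -2.23, -0.4, 0, 0, 5.1], [2.1, -2.23, -0.4, 0, 0, 5.1], [2.1, -2.23, -0.4, 0, 0, 5.1], [2.1, -2.23, -0.4, 0, 0, 5.1], [2.1, -2.23, -0.4, 0, 0, 5.1], [2.1, -2.23, -0.4, 0, 0, 5.1], [2.1, -2.23, -0.4, 0, 0, 5.1], [2.1, -2.23, -0.4, 0, 0, 5.1], [2.1, -2.23, -0.4, 0, 0, 5.1]]
  ],
  "gripper": 0.2
}}

```text
t: 1.1
tool_pos: [0.515, 0.2706, 0.17]
orientation: [0.958, -2.991, 0.0]
force: [1.0, 0.4, -0.0]
opening: 0.0555
gripper_force: 0.0
```

Request:
{"op": "arm_command", "data": {
  "deltas": [
    [[0, 0, 0, 0, 0, 0], [0, 0, 0, 0, 0, 0], [0, 0, 0, 0, 0, 0]]
  ]
}}

```text
t: 1.35
tool_pos: [0.514, 0.2721, 0.1702]
orientation: [0.948, -2.994, -0.001]
force: [-0.3, 0.6, 0.5]
opening: 0.0558
gripper_force: 0.0
```

Run:
```python
from h import *
w,im=snap("wrist","w1.png"); print(ray(w,(256,192)))
print([proj(w,p).round(1).tolist() for p in [(.512,.271,.09),(.512,.271,.061),(.555,.253,.061)]])
st=monitor.read_state();R=cv2.Rodrigues(st["orientation"])[0];print(st["tool_pos"],R.round(3).tolist(),np.arctan2(R[1,1],R[0,1]),st["q"],st["force"],st["t"])
```

```text
(array([0.45295112, 0.22783624, 0.33625185]), array([ 0.21786734,  0.15988235, -0.96281509]))
[[255.9, 197.1], [255.8, 187.3], [210.4, 214.9]]
[0.51379452 0.27260824 0.17049927] [[-0.817, -0.577, -0.001], [-0.577, 0.817, 0.0], [0.0, 0.001, -1.0]] 2.185257038015418 [ 3.99394360e-01  1.08255413e-01  1.60043294e+00  4.24453829e-04
  1.43342139e+00 -1.78592102e+00] [ 0.12571648  0.55937954 -0.50787533] 1.4
```

View pics/w1.png

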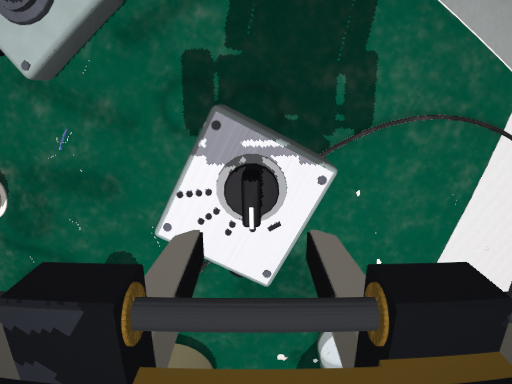

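The wrist view shows the knob at about (251,188) and its white pointer nose pointing down at (252,217), between the bar (274,227) and two dots (230,229). That is one dot. Three dots are at (208,216).

Run:
```python
from h import *
w=eyes.camera_model("wrist"); im=cv2.imread("pics/w1.png")
m=((im.max(2)<60)).astype(np.uint8)[150:245,165:300]
n,l,st,ce=cv2.connectedComponentsWithStats(m)
for i in range(1,n):
    if st[i,4]>8: print(st[i]+[165,150,0,0,0],(ce[i]+[165,150]).round(1), onz(w,ce[i]+[165,150],.061).round(4))
C=[onz(w,p,.06)[:2] for p in[(219,105),(335,170),(268,285),(157,235)]]
print(np.array(C).round(4), np.mean(C,0),[np.linalg.norm(C[i]-C[i-1]) for i in range(4)])
print("disc",onz(w,(251,187.5),.07),"nose",onz(w,(252,228),.1),onz(w,(251.5,205),.1))
```

```text
[ 224  163   55   64 2390] [251.2 190.7] [0.5166 0.2701 0.061 ]
[197 191   5   5  20] [198.9 193. ] [0.5441 0.2346 0.061 ]
[206 190   5   5  21] [208.2 192. ] [0.5387 0.2407 0.061 ]
[177 192   6   6  22] [179.4 194.6] [0.555  0.2217 0.061 ]
[187 192   5   5  22] [189.1 193.9] [0.5497 0.2282 0.061 ]
[214 209   5   5  19] [216.2 211.2] [0.5492 0.2558 0.061 ]
[206 214   5   5  19] [208.4 216.2] [0.5571 0.2528 0.061 ]
[199 219   5   5  21] [200.9 221.2] [0.5648 0.2499 0.061 ]
[230 222   5   5  20] [232.  224.1] [0.5513 0.2738 0.061 ]
[269 223  12   8  42] [274.  226.3] [0.5316 0.3052 0.061 ]
[226 230   5   5  20] [228.  232.1] [0.5596 0.2751 0.061 ]
[195 233   8  12  65] [199.2 239.6] [0.5805 0.2582 0.061 ]
[[0.4733 0.208 ]
 [0.461  0.3177]
 [0.5828 0.3358]
 [0.5994 0.2248]] [0.52913658 0.27159705] [np.float64(0.12725529287566326), np.float64(0.11035901119144291), np.float64(0.12314738124704193), np.float64(0.11226611354169645)]
disc [0.51235482 0.26702357 0.07      ] nose [0.53116019 0.28149226 0.1       ] [0.5164128  0.27066956 0.1       ]
```

Request:
{"op": "arm_command", "data": {
  "deltas": [
    [[0.05, -0.4, -1.5, 0, 0, 0.5], [0, 0, -2.5, 0, 0, 0], [0, 0, -2.3, 0, 0, 0], [0, 0, -1.7, 0, 0, 0], [0, 0, -1.2, 0, 0, 0], [0, 0, 0, 0, 0, 0], [0, 0, 0, 0, 0, 0]]
  ]
}}

```text
t: 1.98
tool_pos: [0.5143, 0.2686, 0.0786]
orientation: [0.965, -2.989, 0.0]
force: [0.6, -0.3, 1.7]
opening: 0.0558
gripper_force: 0.0
```

Request:
{"op": "arm_command", "data": {
  "deltas": [
    [[0, 0, 0, 0, 0, 0], [0, 0, 0, 0, 0, 0], [0, 0, 0, 0, 0, 0], [0, 0, 0, 0, 0, 0], [0, 0, 0, 0, 0, 0], [0, 0, 0, 0, 0, 0], [0, 0, 0, 0, 0, 0], [0, 0, 0, 0, 0, 0]]
  ],
  "gripper": -0.85,
  "squeeze": 20
}}

```text
t: 2.65
tool_pos: [0.5145, 0.2688, 0.0788]
orientation: [0.965, -2.99, -0.002]
force: [-3.1, 3.9, 2.4]
opening: 0.0137
gripper_force: 20.0
```

Request:
{"op": "arm_command", "data": {
  "deltas": [
    [[0, 0, 0, 0, 0, -4.8], [0, 0, 0, 0, 0, -4.8], [0, 0, 0, 0, 0, -4.8], [0, 0, 0, 0, 0, -4.8], [0, 0, 0, 0, 0, -4.8], [0, 0, 0, 0, 0, -4.8]]
  ]
}}

```text
t: 3.15
tool_pos: [0.5147, 0.2682, 0.0788]
orientation: [0.184, -3.136, -0.001]
force: [-2.3, -0.2, 3.1]
opening: 0.0139
gripper_force: 20.0
```

Request:
{"op": "arm_command", "data": {
  "deltas": [
    [[0, 0, 0, 0, 0, -4.8], [0, 0, 0, 0, 0, -4.8], [0, 0, 0, 0, 0, -4.8], [0, 0, 0, 0, 0, -4.8], [0, 0, 0, 0, 0, -4.8], [0, 0, 0, 0, 0, -4.8], [0, 0, 0, 0, 0, 0], [0, 0, 0, 0, 0, 0], [0, 0, 0, 0, 0, 0]]
  ]
}}

```text
t: 3.9
tool_pos: [0.5147, 0.2677, 0.0788]
orientation: [-0.59, -3.085, 0.001]
force: [-3.2, -2.0, 5.1]
opening: 0.0138
gripper_force: 20.0
```

Run:
```python
from h import *
st=monitor.read_state();R=cv2.Rodrigues(st["orientation"])[0];print(np.arctan2(-R[1,0],-R[0,0]),st["wrist_torque"],st["force"],st["opening"],st["t"])
```

```text
-0.37779654074464475 [-0.34643871  0.76330765  0.01792422] [-3.20353559 -1.97854203  5.0586069 ] 0.01381889949355602 3.9
```

Request:
{"op": "arm_command", "data": {
  "deltas": [
    [[0, 0, 0, 0, 0, 0], [0, 0, 0, 0, 0, 0], [0, 0, 0, 0, 0, 0], [0, 0, 0, 0, 0, 0], [0, 0, 2, 0, 0, 0], [0, 0, 2.5, 0, 0, 0], [0, 0, 2.5, 0, 0, 0], [0, 0, 2, 0, 0, 0], [0, 0, 0, 0, 0, 0], [0, 0, 0, 0, 0, 0]]
  ],
  "gripper": 0.2
}}

```text
t: 4.73
tool_pos: [0.5161, 0.2684, 0.1701]
orientation: [0.594, 3.082, 0.003]
force: [-0.3, -0.2, -0.6]
opening: 0.0561
gripper_force: 0.0
```

Run:
```python
from h import *
w,im=snap("wrist","w2.png"); cv2.imwrite("pics/w2c.png",cv2.resize(im[90:290,130:380],(750,600)))
```

```text
(no output)
```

View pics/w2c.png

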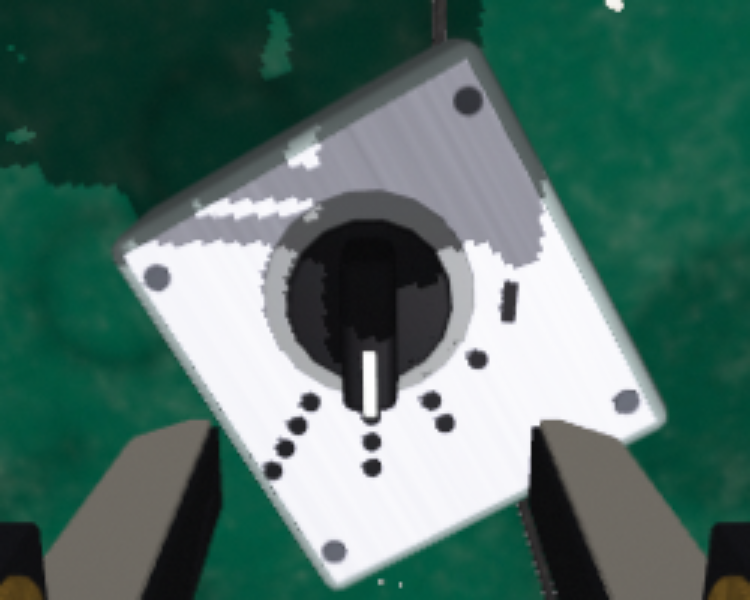

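The pointer line (370,385) sits exactly on the three-dot row (372,420–467), so the knob has clicked in at three dots. Next is the palm button with the fingers closed.

Request:
{"op": "arm_command", "data": {
  "deltas": [
    [[-0.35, -2.83, 0, 0, 0, 0], [-0.35, -2.83, 0, 0, 0, 0], [-0.35, -2.83, 0, 0, 0, 0], [-0.35, -2.83, 0, 0, 0, 0], [-0.35, -2.83, 0, 0, 0, 0], [-0.35, -2.83, 0, 0, 0, 0], [-0.35, -2.83, 0, 0, 0, 0], [-0.35, -2.83, 0, 0, 0, 0], [-0.35, -2.83, 0, 0, 0, 0], [0, 0, 0, 0, 0, 0], [0, 0, 0, 0, 0, 0], [0, 0, 0, 0, 0, 0]]
  ],
  "gripper": -1
}}

```text
t: 5.78
tool_pos: [0.4828, 0.0136, 0.1673]
orientation: [-0.596, -3.082, -0.0]
force: [0.5, 0.1, 0.5]
opening: 0.0001
gripper_force: 0.0
```

Run:
```python
from h import *
st=monitor.read_state(); w,im=snap("wrist","w3.png"); print(st["tool_pos"],st["force"],st["t"],proj(w,(.484,.0135,.109)))
m=(im.max(2)<60).astype(np.uint8); n,l,s,ce=cv2.connectedComponentsWithStats(m)
for i in range(1,n):
    if s[i,4]>400: print(s[i],ce[i].round(1),onz(w,ce[i],.105).round(4))
```

```text
[0.48279376 0.01356613 0.16732775] [0.52921682 0.09329877 0.48474377] 5.7833 [254.45918294 210.26765059]
[ 222  170   67  130 2800] [253.  209.6] [0.4844 0.0122 0.105 ]
[    0   264   249   105 13036] [182.  316.4] [ 0.5476 -0.075   0.105 ]
[  261   264   251    98 11317] [323.4 312.4] [0.5863 0.0321 0.105 ]
[458 366  54  18 490] [481.  377.2] [0.7192 0.1484 0.105 ]
```

View pics/w3.png

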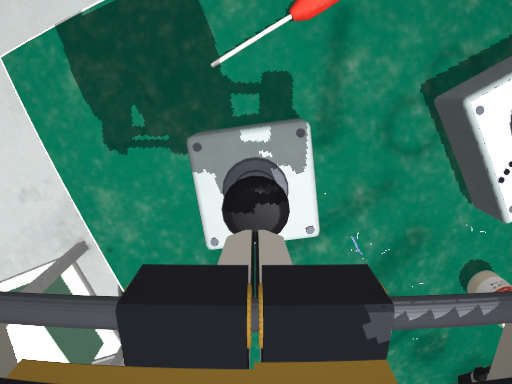

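The head, centred near (255,208), matches the predicted (254,210). The fingers are closed above it.

Request:
{"op": "arm_command", "data": {
  "deltas": [
    [[0.1, 0, -2, 0, 0, 0], [0, 0, -2, 0, 0, 0], [0, 0, -1.3, 0, 0, 0], [0, 0, 0, 0, 0, 0], [0, 0, 0, 0, 0, 0], [0, 0, 0, 0, 0, 0]]
  ]
}}

```text
t: 6.33
tool_pos: [0.4849, 0.0139, 0.1164]
orientation: [0.593, 3.084, 0.0]
force: [1.6, 0.1, 0.4]
opening: 0.0006
gripper_force: 0.0
```

Request:
{"op": "arm_command", "data": {
  "deltas": [
    [[0, 0, -0.4, 0, 0, 0], [0, 0, -0.4, 0, 0, 0], [0, 0, -0.4, 0, 0, 0], [0, 0, -0.3, 0, 0, 0], [0, 0, 0, 0, 0, 0], [0, 0, 0, 0, 0, 0], [0, 0, 0, 0, 0, 0], [0, 0, 0, 0, 0, 0]]
  ]
}}

```text
t: 7.0
tool_pos: [0.4849, 0.0132, 0.1011]
orientation: [0.595, 3.084, 0.0]
force: [2.7, 0.9, 4.4]
opening: 0.0005
gripper_force: 1.8
```

Request:
{"op": "arm_command", "data": {
  "deltas": [
    [[0, 0, -0.3, 0, 0, 0], [0, 0, -0.25, 0, 0, 0], [0, 0, -0.15, 0, 0, 0], [0, 0, 0, 0, 0, 0], [0, 0, 0, 0, 0, 0], [0, 0, 0, 0, 0, 0], [0, 0, 0, 0, 0, 0]]
  ]
}}

```text
t: 7.58
tool_pos: [0.4848, 0.0132, 0.0938]
orientation: [0.595, 3.084, 0.0]
force: [3.6, 0.6, 5.1]
opening: 0.0006
gripper_force: 2.5
```

Run:
```python
from h import *
st=monitor.read_state(); print(st["tool_pos"],st["force"],st["t"])
s,a=snap("scene","s4.png"); d,b=snap("side","d4.png")
c=lambda im,x,y,w=50,h=75: cv2.resize(im[y:y+h,x:x+w],(400,600),interpolation=cv2.INTER_CUBIC)
cv2.imwrite("pics/z4.png",np.hstack([c(a,262,200),c(b,205,185)]))
for h in(.060,.109,.094): print(h,proj(s,(.4845,.014,h)),proj(d,(.4845,.014,h)))
```

```text
[0.48478981 0.01321392 0.09383848] [3.64753327 0.61293601 5.14615236] 7.5833
0.06 [285.57340981 244.27804686] [229.05590994 230.79136071]
0.109 [287.23412005 223.6092289 ] [228.75015365 209.04838925]
0.094 [286.71282883 230.10616372] [228.84433621 215.86975935]
```

View pics/z4.png

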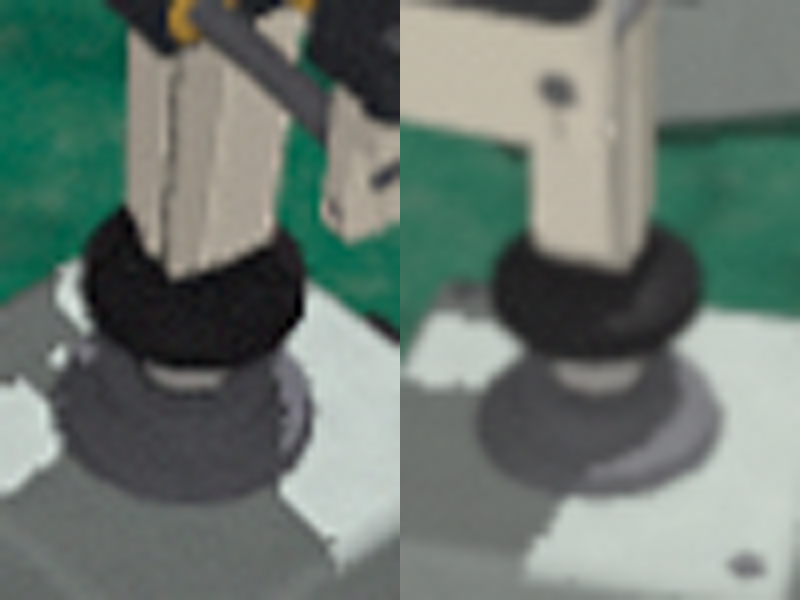

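The head's lower edge has moved 6.5 px in the scene view and 7.2 px in the side view, about 15–16 mm. The groove has reached the collar rim, and TCP z is 0.0938. That is half travel, so I'll hand in.

```bash
python3 -c "
from h import *
print(monitor.read_state()['tool_pos']); print(ticket.close_job())"
```

```text
[0.48479347 0.01320547 0.09384409]
the job is handed in; nothing more can be done
None
```

The knob is clicked in at three dots, the palm button was then pressed and is still held at about half travel (15 mm) with the closed fingers, and the job is handed in at about 7.6 s; no verdict was returned.

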